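# Clamp a tape roll with a torque-limiting knob until it clicks

### The job

Run the brown tape roll along the channel of the clamp stand, standing on its rim (do not lift it out or let it fall over), until it drops into the cradle between the two cheeks. Then clamp it there: turn the red knob clockwise until its slip clutch clicks, by at least one whole click but no more than five, and let go. Do not push the other things on the desk about.

Things in the scene. Friction and masses are not known exactly. Their poses are not given: they have to be found in the camera images.
- cradle (a point): Rest point of the roll's centre in the cradle of the grey, fixed clamp stand, 58 mm above the desk; z up. The level channel runs from here along +y; its floor is 9 mm above the desk. The cradle is a 34 mm gap in that floor (y -17 to 17 mm): the roll dips 3 mm into it and stays. At its sides: fixed cheek (x = +29 mm, 85 mm high) and moving cheek
- clamp_stand: The stand; origin on the desk under the cradle, axes as the cradle's (x from knob to channel, y along the channel). Channel y -70 to 178 mm, between guide walls at x = -29 and +29 mm whose tops are 36 mm above the desk. End bumper at y = -70 mm (top 35 mm), low chock at the entry, y = 178 mm (top 17 mm). Gear housing under the knob: x -145 to -65, y -40 to 40 mm, 75 mm high
- roll_center (a point): Centre of the brown tape roll with a red core: diameter 104 mm, width 50 mm, about 0.2 kg. It stands upright on its rim in the channel, 70 to 120 mm along +y from the cradle, its axis across the channel, and rolls freely. In the channel its centre is 61 mm above the desk, in the cradle 58 mm
- tape_roll: The same roll as a body; its origin is the centre of one flat face, its z axis is the roll's axis
- cheek: Moving clamp cheek: aluminium plate 76 mm wide, 72 mm high (top 84 mm above the desk) with rubber pad, on the knob's side of the cradle. The screw drives it towards the fixed cheek (+x of the cradle), 6 mm per rad. Origin mid-plate, 4 mm behind the pad face. The gap is 61 mm at screw 0, so the 50 mm roll is gripped at about 1.8 rad
- knob_grip (a point): Point on the vertical axis of the red knob at the height to grip it, 110 mm above the desk and 105 mm from the cradle along its -x. The knob is a round fluted cap of 48 mm diameter, from 85 to 127 mm above the desk, with a white index line on its top and side; under it a yellow collar of 62 mm diameter (76 to 83 mm above the desk)
- screw (a joint): Turn of the yellow collar and screw under the knob, rad, growing clockwise seen from above (tightening), 0 = cheek fully back, end stop 2.5. Starts at 0 to 0.5. It stays where it is left (friction 0.08 N m) and turns together with the knob until the roll is gripped
- knob (a joint): Turn of the red knob relative to the yellow collar, rad, growing clockwise from above; 0 at the start and while both turn together. When the set torque of 0.22 N m is reached (roll gripped) the collar stops and the clutch slips: the knob's white line runs ahead of the black mark on the collar. One click is 0.52 rad (30 degrees) of slip
- noodle_cup: Bystander: green and white paper noodle cup, 99 mm diameter, 106 mm high; origin at the centre of its underside
- masking_tape: Bystander: white masking tape roll lying flat, 108 mm diameter, 20 mm high; origin at the centre of its underside
- pliers: Bystander: red-handled pliers lying flat, 183 mm long, 10 mm high; origin at the centre of its underside
- mouse: Bystander: black computer mouse, 104 x 64 x 36 mm; origin at the centre of its underside
Not all that is in view belongs to the job. Of the things that look like the tape_roll, the middle-sized one is meant.

How it is judged:
On the way, in this order (a step that is already met when the one before it is completed fails the run):
1. the roll has dropped into the cradle, on its rim (y of roll_center in the frame of cradle between -0.008 and 0.008 m and z of roll_center in the frame of cradle between -0.004 and 0.004 m), for 0.2 s.
2. the roll is gripped in the cradle and the clutch has slipped by a click (all of step 1 and value of joint knob above 0.48 rad and contact force between cheek and tape_roll above 4 N), for 0.2 s.
At the end, for the whole second after the job is handed in: The roll stands on its rim in the cradle (centre within 8 mm along the channel and 4 mm in height, axis level within 0.15 rad), at rest, gripped by the moving cheek with over 4 N; the knob has slipped clockwise on its collar by a click or more (over 0.48 rad) and stands still (all of step 2 and angle between tape_roll's own z axis and vertical between 1.42 and 1.72 rad and linear speed of tape_roll below 0.01 m/s and velocity of joint knob below 0.05 rad/s); the robot touches nothing.
It fails at once if the roll lifted more than 15 mm out of the channel (z of roll_center in the frame of cradle above 0.018 m).
It fails at once if the roll tipped over by more than 0.5 rad (angle between tape_roll's own z axis and vertical below 1.07 rad or angle between tape_roll's own z axis and vertical above 2.07 rad).
It fails at once if the clutch slipped by more than five clicks (over 2.8 rad) (value of joint knob above 2.8 rad).
It fails at once if the noodle cup, masking tape, pliers or mouse pushed more than 40 mm (distance of any of noodle_cup, masking_tape, pliers, mouse from where it was at the start of the episode above 0.04 m).
It also fails if it takes over 58 s, if anything falls off the work surface, if the arm or the gripper's body presses on something with over 40 N, if the wrist force passes 120 N, or if a joint passes its speed limit or range.

### The arm

A 6-joint arm with a two-finger parallel gripper is mounted at the origin on a cart in front of the work surface, level with it; the furniture and walls round the work are solid. World frame = base frame: x ahead of the robot, y to its left, z up, the work surface at z = 0. Lengths are in m, angles in rad, forces in N, time in s.
With the tool pointing down it reaches from about 0.2 to 0.875 m from the base axis. Payload 3.4 kg.
Tool frame: the origin (TCP) lies on the centre line of the jaws, within the pads' length; the fingertips stand 17 mm ahead of it and the grasp point (between the pads) lies 2 mm behind it; z points along the fingers, y is the line along which they close (so a half turn about z gives the same grasp; the last joint's range is limited). The gripper opens to 94 mm and grips with 3 to 60 N. Pads are 16 mm wide; open, the fingers measure 119 mm over their backs; the gripper's body (75 mm by 177 mm) begins 78 mm behind the grasp point.
Start: joints at [-1.451, 0.276, 1.505, -0, 1.361, -0.121], TCP at [0.137, -0.558, 0.222] pointing down, gripper open.
Joint ranges: [-2.89, 2.89], [-0.75, 2.08], [0.22, 2.7], [-1.18, 4.32], [0.11, 2.71], [-2.7, 2.7]. Speed limits (rad/s): [2.57, 2.57, 3.14, 3.14, 3.14, 3.14].

### API

Orientations are given as [roll, pitch, yaw] about the fixed x, y, z axes, in that order (R = Rz(yaw) Ry(pitch) Rx(roll)).
In Python, from bench import manip gives the robot as it stands.
- The arm moves only by the tool jog_arm, never from a script. Its argument "series" is a list of rows, each a list of 7 numbers: the shift along the world's x, y, z normalised to -1 to 1, where 1 is 300 mm, then the turn, a rotation vector about the world's x, y, z normalised to -1 to 1, where 1 is pi rad, then the opening, from -1 (shut) to 1 (fully open). A call has 1 to 8 rows; each row is the pose to reach, as a shift and turn from the pose commanded when the call began, turning the shorter way round; what a row does not reach only later rows make up. A row lasts 1/12 s, in which the tool goes at most 41.7 mm and 7.16 degrees, less where a joint would pass 70% of its speed; a pose out of reach is approached as far as the arm can. A call with a number of a shift or a turn outside -1 to 1 is refused whole. A call with a gripper value outside its range is refused whole. The fingers move at their own pace and stop on an object; "grip_force" is the grip in N (left out, the last holds). Time passes only in rows, so rows that repeat a pose let the fingers close. It gives the time, the measured TCP pose, the force, the opening and the grip force at its end, in the units of the state.
- manip.observe(): the state, without advancing time (a new reading comes with each control period).
- manip.camera(name): name is "side" or "top" or "wrist"; returns a dict with "frame" (400x640x3 uint8, red, green, blue), "fovy" (degrees; the focal length in pixels is half the picture's height over the tangent of half this angle, whatever the lens; pixels are square), "cx", "cy" (the principal point, pixels), "pose" (4x4, takes a point from camera to world coordinates); the wrist camera has in their place "tool_from_camera" (4x4, takes a point from camera to tool coordinates, whose origin is the TCP and whose axes are the flange's). Camera axes: x right, y down, z forward; pixel columns grow to the right and rows downward; lengths in m; the calibration is good to about 2 mm. The wrist camera is an equidistant fisheye: a pixel r from the principal point sees the ray r / f radians off the axis. A picture is of the moment at which its call begins: read the wrist's pose just before it. There is no depth.
- manip.sign_off(): hands the job in; it is judged then, once.
Trained networks look in the newest picture that a camera, given by its name, has taken for a name from the list of things; names that differ only in an ending like _2 or _b are one class to them, and where a whole thing is asked for, a point or a joint stands for the part that bears it (a point fixed in the world has none). Each returns a list of dicts, best first, with "confidence" (0 to 1); they miss things now and then, are a little off and sometimes report something else, mostly with a low value. They report only what shows in the picture. A call takes as long as a camera call. They do not tell look-alikes from the thing itself.
- manip.masks_of(label, camera): "pixels" (400x640 bool, what is visible of it) and "bbox" ([centre column, centre row, width, height] in pixels, round what is visible of it).
The state is a dict: "t": time; "joint_positions": joint angles; "joint_velocities": joint speeds; "joint_torque": joint torques, N m; "position": TCP position; "tool_rot": TCP orientation; "force": force on the tool from outside, world axes, zero at the start; "ft_torque": the same for the moment, N m; "opening": finger opening in m; "grip_force": force on a finger pad.
Only numpy, scipy, OpenCV 4.12 (cv2) and the standard library are available. Lean on these libraries where they do the work, as an engineer would, in place of code of your own. Each camera call takes 0.05 s, during which the arm holds its last target. There are 200 camera calls.

## Working session

There is one attempt and no reset: what is moved stays moved. The work goes in short steps, Python scripts to look and compute and a tool call to move; the robot and the scene stay as the last step left them, time stands still between calls to the robot, and variables do not carry over. Pictures are saved under pics/ and viewed, at most 10 in all, crops included, and the job is handed in when it is done.

Besides the shell and the picture viewer there is one more tool, called after "Emit:" as name(argument=value, ...), one argument or row to a line, values as JSON. jog_arm: Moves the arm, as the interface text tells. Its arguments: {"type":"object","properties":{"series":{"type":"array"},"grip_force":{"type":"number"}},"required":["series"]}

```bash
mkdir -p pics; ls
cat > h.py <<'E'
import numpy as np, cv2
from bench import manip
def snap(c,fn=None):
    im=manip.camera(c)
    if fn: cv2.imwrite('pics/'+fn,im['frame'][:,:,::-1])
    return im
def ray(im,u,v):
    f=200/np.tan(np.radians(im['fovy'])/2); P=im['pose']
    d=P[:3,:3]@np.array([(u-im['cx'])/f,(v-im['cy'])/f,1]); return P[:3,3],d
def atz(im,u,v,z):
    o,d=ray(im,u,v); return o+d*(z-o[2])/d[2]
def proj(im,p):
    f=200/np.tan(np.radians(im['fovy'])/2); P=im['pose']
    q=P[:3,:3].T@(np.asarray(p)-P[:3,3]); return im['cx']+f*q[0]/q[2], im['cy']+f*q[1]/q[2]
E
python3 - <<'E'
from h import *
a=snap('top','top1.png');b=snap('side','side1.png')
for im in(a,b): print(im['fovy'],im['cx'],im['cy'],im['pose'].round(3).tolist())
for c in('top','side'):
  for l in('tape_roll','knob_grip','clamp_stand','cheek','noodle_cup','masking_tape','pliers','mouse'):
    for m in manip.masks_of(l,c)[:4]: print(c,l,round(m['confidence'],2),np.round(m['bbox'],1))
s=manip.observe();print(s['t'],s['position'],s['tool_rot'],s['opening'])
cv2.imwrite('pics/both.png',cv2.resize(np.vstack([a['frame'],b['frame']])[:,:,::-1],(480,600)))
E
```

```text
pics
54.55237866186371 323.30668509742094 198.90657952169818 [[-0.002, -0.996, 0.094, 0.403], [-1.0, 0.0, -0.011, 0.038], [0.011, -0.094, -0.996, 1.25], [0.0, 0.0, 0.0, 1.0]]
44.96379216998109 324.43038641460674 209.5494058960157 [[-0.927, -0.333, 0.174, 0.206], [-0.375, 0.803, -0.464, 0.846], [0.015, -0.495, -0.869, 1.658], [0.0, 0.0, 0.0, 1.0]]
top tape_roll 0.98 [375.1 218.2  34.1  47.4]
top tape_roll 0.85 [285.6 182.4  32.5  19.7]
top tape_roll 0.63 [266.2 225.2  19.3  22. ]
top tape_roll 0.63 [315.4 216.3  16.2  18.5]
top knob_grip 0.68 [302.7 201.4  80.6  63.9]
top clamp_stand 0.7 [301.4 200.7  79.7  64.6]
top cheek 0.58 [315.9 196.1  41.6  11.4]
top noodle_cup 0.92 [449.1 151.3  38.2  33.5]
top masking_tape 0.86 [192.2 240.8  39.   31.1]
top pliers 0.79 [452.  213.8  40.   30.7]
top pliers 0.33 [282.4 181.6  37.2  19.7]
top pliers 0.3 [192.6 241.   40.9  30.8]
top mouse 0.8 [200.6 163.8  22.9  30. ]
top mouse 0.17 [317.5 215.9  22.7  15.5]
side tape_roll 0.7 [354.8 192.3  40.4  37.7]
side tape_roll 0.67 [325.4 266.6  20.7  19.1]
side tape_roll 0.64 [299.3 243.9  26.6  27.5]
side knob_grip 0.74 [318.8 238.5  72.8  70.4]
side clamp_stand 0.66 [313.8 238.5  70.1  68.2]
side cheek 0.64 [319.3 223.4  12.6  27.9]
side cheek 0.42 [335.6 223.6  11.1  14.4]
side noodle_cup 0.62 [325.6 131.9  25.4  33.8]
side noodle_cup 0.58 [315.  238.3  73.7  66.2]
side masking_tape 0.92 [314.7 338.6  33.6  30.5]
side pliers 0.7 [363.4 156.8  15.4   7.6]
side mouse 0.96 [249.5 307.2  30.4  20.1]
0.9 [ 0.13711731 -0.55844047  0.22250845] [3.14147852e+00 2.37921372e-05 2.40795985e-01] 0.09443588315386878
```

Run:
```python
import cv2,numpy as np
a=cv2.imread('pics/top1.png')[120:270,160:480];b=cv2.imread('pics/side1.png')[120:360,220:420]
cv2.imwrite('pics/v1.png',cv2.resize(a,(800,375),interpolation=cv2.INTER_CUBIC))
cv2.imwrite('pics/v2.png',cv2.resize(b,(500,600),interpolation=cv2.INTER_CUBIC))
```

```text
(no output)
```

View pics/v1.png

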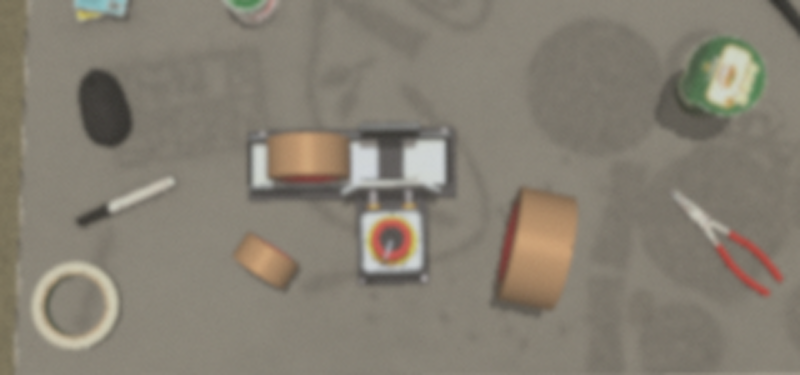

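View pics/v2.png

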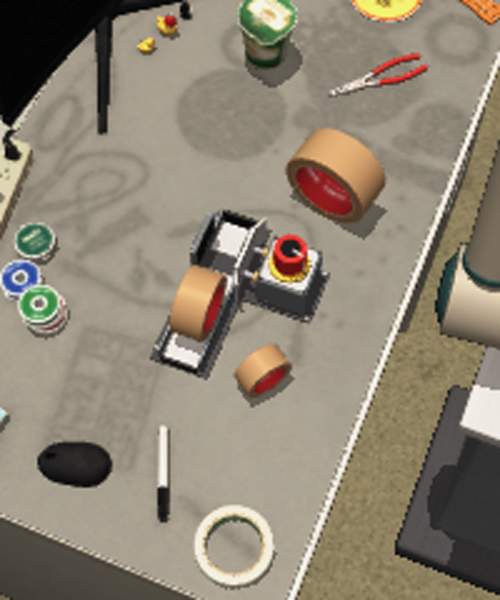

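Top picture: rolls at (375,218) large, loose; (283,182) middle-sized, standing in the channel; (266,225) small. The middle one is meant. The knob is at (317,216), and the stand's channel runs to image left (+y world).

Run:
```python
from h import *
a=snap('top');b=snap('side')
# knob: red/black cap
def red(im,x0,x1,y0,y1):
    h=cv2.cvtColor(im['frame'],cv2.COLOR_RGB2HSV); m=((h[...,0]<6)|(h[...,0]>174))&(h[...,1]>150)&(h[...,2]>90)
    k=np.zeros_like(m);k[y0:y1,x0:x1]=1;m&=k; v,u=np.nonzero(m);return m,u,v
m,u,v=red(a,300,332,200,232);print('red top',len(u),u.min(),u.max(),v.min(),v.max())
print('knob',atz(a,(u.min()+u.max())/2,(v.min()+v.max())/2,.12))
m,u,v=red(b,325,350,205,240);print('red side',len(u),u.min(),u.max(),v.min(),v.max())
print('knob side', atz(b,(u.min()+u.max())/2,v.min()+7,.127))
mt=manip.masks_of('tape_roll','top')
for q in mt:
  if abs(q['bbox'][0]-285)<6 and abs(q['bbox'][1]-182)<6:
    v,u=np.nonzero(q['pixels']);print(u.min(),u.max(),v.min(),v.max())
    c=cv2.minAreaRect(np.c_[u,v].astype(np.float32));print(c)
# stand edges: outer corners in top crop
for p in [(248,131),(250,196),(455,127),(455,195)]:
    print(p,atz(a,160+p[0]/2.5,120+p[1]/2.5,.036).round(4))
q=[(160+x/2.5,120+y/2.5) for x,y in((268,155),(348,155))]
print([atz(a,*p,.075).round(4) for p in q])
print('dark slot',atz(a,160+392/2.5,120+158/2.5,.009))
print('side roll', [(q['bbox'].__repr__(),round(q['confidence'],2)) for q in manip.masks_of('tape_roll','side')])
# masks obstacles
for l in('noodle_cup','masking_tape','pliers','mouse'):
    q=manip.masks_of(l,'top')[0]['bbox'];print(l,atz(a,q[0],q[1],.02).round(3))
```

```text
Traceback (most recent call last):
ValueError: zero-size array to reduction operation minimum which has no identity
```

Run:
```python
from h import *
a=snap('top');b=snap('side')
T=lambda x,y,z:atz(a,160+x/2.5,120+y/2.5,z).round(4)
S=lambda x,y,z:atz(b,220+x/2.5,120+y/2.5,z).round(4)
print('knob',T(392,240,.127),T(392,240,.1),S(291,250,.127))
for p in [(248,131),(250,196),(455,127),(455,195)]: print(p,T(*p,.036))
print('roll ends',T(268,155,.07),T(348,155,.07))
print('slot',T(392,158,.005))
for l in('noodle_cup','masking_tape','pliers','mouse'):
    q=manip.masks_of(l,'top')
    if q: q=q[0]['bbox'];print(l,atz(a,q[0],q[1],.02).round(3))
```

```text
knob [0.4594 0.0448 0.127 ] [0.4607 0.045  0.1   ] [0.4566 0.0522 0.127 ]
(248, 131) [0.6018 0.2272 0.036 ]
(250, 196) [0.5193 0.2236 0.036 ]
(455, 127) [ 0.607  -0.0344  0.036 ]
(455, 195) [ 0.5205 -0.0339  0.036 ]
roll ends [0.5665 0.1971 0.07  ] [0.5665 0.0991 0.07  ]
slot [0.5716 0.0455 0.005 ]
masking_tape [0.385 0.438 0.02 ]
pliers [ 0.46 -0.38  0.02]
mouse [0.632 0.419 0.02 ]
```

Emit:
jog_arm(
  series=[
    [0.45,0.85,0.1,0,0,0.15,-1],
    [0.45,0.85,0.1,0,0,0.15,-1],
    [0.45,0.85,0.1,0,0,0.15,-1],
    [0.45,0.85,0.1,0,0,0.15,-1],
    [0.45,0.85,0.1,0,0,0.15,-1],
    [0.45,0.85,0.1,0,0,0.15,-1],
    [0.45,0.85,0.1,0,0,0.15,-1],
    [0.45,0.85,0.1,0,0,0.15,-1],
  ],
  grip_force=10,
)

```text
t: 1.97
position: [0.2743, -0.2974, 0.2535]
tool_rot: [3.141, -0.004, 0.718]
force: [-1.0, -0.3, 0.8]
opening: 0.0442
grip_force: 0.0
```

Emit:
jog_arm(
  series=[
    [0.45,0.9,0,0,0,0.14,-1],
    [0.45,0.9,0,0,0,0.14,-1],
    [0.45,0.9,0,0,0,0.14,-1],
    [0.45,0.9,0,0,0,0.14,-1],
    [0.45,0.9,0,0,0,0.14,-1],
    [0.45,0.9,0,0,0,0.14,-1],
    [0.45,0.9,0,0,0,0.14,-1],
    [0.45,0.9,0,0,0,0.14,-1],
  ],
)

```text
t: 2.63
position: [0.4091, -0.0289, 0.2527]
tool_rot: [3.141, -0.003, 1.157]
force: [-0.6, -0.5, -0.0]
opening: 0.0006
grip_force: 0.0
```

Emit:
jog_arm(
  series=[
    [0.45,0.9,0,0,0,0.14,-1],
    [0.45,0.9,0,0,0,0.14,-1],
    [0.45,0.9,0,0,0,0.14,-1],
    [0.45,0.9,0,0,0,0.14,-1],
    [0.45,0.9,0,0,0,0.14,-1],
    [0.45,0.9,0,0,0,0.14,-1],
    [0.45,0.9,0,0,0,0.14,-1],
    [0.45,0.9,0,0,0,0.14,-1],
  ],
)

```text
t: 3.3
position: [0.545, 0.2408, 0.2515]
tool_rot: [3.14, -0.003, 1.595]
force: [0.5, -0.1, 1.0]
opening: 0.0007
grip_force: 0.0
```

```bash
cat >> h.py <<'E'
from scipy.spatial.transform import Rotation as R
def wpose(im,s):
    T=np.eye(4);T[:3,:3]=R.from_euler('xyz',s['tool_rot']).as_matrix();T[:3,3]=s['position'];return T@im['tool_from_camera']
def watz(im,s,u,v,z):
    P=wpose(im,s);f=200/np.tan(np.radians(im['fovy'])/2);x,y=u-im['cx'],v-im['cy'];r=np.hypot(x,y);t=r/f
    d=P[:3,:3]@np.array([np.sin(t)*x/r,np.sin(t)*y/r,np.cos(t)]);o=P[:3,3];return (o+d*(z-o[2])/d[2]).round(4)
def wproj(im,s,p):
    P=wpose(im,s);f=200/np.tan(np.radians(im['fovy'])/2);q=P[:3,:3].T@(np.asarray(p)-P[:3,3])
    t=np.arctan2(np.hypot(q[0],q[1]),q[2]);n=np.hypot(q[0],q[1]);return np.array([im['cx']+f*t*q[0]/n,im['cy']+f*t*q[1]/n]).round(1)
E
python3 - <<'E'
from h import *
s=manip.observe();w=snap('wrist','w1.png')
print(w['fovy'],w['cx'],w['cy'],w['tool_from_camera'].round(3).tolist())
for p in [(.563,.045,.058),(.563,.148,.113),(.459,.047,.127),(.6,.226,.036),(.52,.226,.036)]: print(p,wproj(w,s,p))
for l in('tape_roll','knob_grip','cheek'):
  for q in manip.masks_of(l,'wrist')[:3]: print(l,round(q['confidence'],2),np.round(q['bbox'],1))
E
```

```text
65.70646984690485 316.8694891726623 197.22932981622267 [[0.0, -0.969, -0.249, 0.072], [1.0, 0.0, -0.0, -0.001], [0.0, -0.249, 0.969, -0.162], [0.0, 0.0, 0.0, 1.0]]
(0.563, 0.045, 0.058) [326.6 320. ]
(0.563, 0.148, 0.113) [331.6 275.4]
(0.459, 0.047, 0.127) [243.4 347.6]
(0.6, 0.226, 0.036) [360.4 190.9]
(0.52, 0.226, 0.036) [296.8 189.4]
tape_roll 0.96 [333.2 238.1  46.4  51.6]
tape_roll 0.79 [231.2 204.6  58.7  67. ]
knob_grip 0.63 [291.8 261.9 136.6 162.7]
cheek 0.51 [331.9 236.9  45.3  51. ]
```

View pics/w1.png

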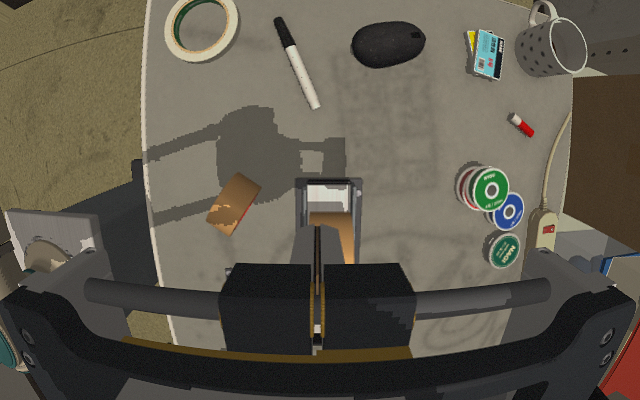

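Run:
```python
from h import *
s=manip.observe();w=manip.camera('wrist')
for p in [(295,178),(362,180),(295,250),(362,240),(304,183),(352,183)]: print(p,watz(w,s,*p,.036))
for p in [(311,212),(354,212)]: print('roll rear',watz(w,s,*p,.061),watz(w,s,*p,.085))
```

```text
(295, 178) [0.5136 0.2337 0.036 ]
(362, 180) [0.5974 0.233  0.036 ]
(295, 250) [0.5137 0.1362 0.036 ]
(362, 240) [0.6024 0.1522 0.036 ]
(304, 183) [0.5249 0.2275 0.036 ]
(352, 183) [0.5849 0.2288 0.036 ]
roll rear [0.5346 0.1977 0.061 ] [0.535  0.2051 0.085 ]
roll rear [0.5861 0.1986 0.061 ] [0.583 0.206 0.085]
```

The wrist view shows the entry end of the stand at (295–362,180), and the roll's rear at row 212 between columns 311 and 354. So the roll's rear is at y≈0.20 and the channel centre at x≈0.557. I'll lower the closed fingers behind the roll.

Emit:
jog_arm(
  series=[
    [0.04,0,-0.3,0,0,-0.008,-1],
    [0.04,0,-0.4,0,0,-0.008,-1],
    [0.04,0,-0.5,0,0,-0.008,-1],
    [0.04,0,-0.56,0,0,-0.008,-1],
    [0.04,0,-0.6,0,0,-0.008,-1],
    [0.04,0,-0.62,0,0,-0.008,-1],
    [0.04,0,-0.62,0,0,-0.008,-1],
    [0.04,0,-0.62,0,0,-0.008,-1],
  ],
)

```text
t: 4.22
position: [0.555, 0.2358, 0.068]
tool_rot: [3.139, -0.0, 1.565]
force: [-0.3, 0.7, -0.3]
opening: 0.0008
grip_force: 0.0
```

Emit:
jog_arm(
  series=[
    [0,-0.015,0,0,0,0,-1],
    [0,-0.03,0,0,0,0,-1],
    [0,-0.045,0,0,0,0,-1],
    [0,-0.06,0,0,0,0,-1],
    [0,-0.075,0,0,0,0,-1],
    [0,-0.09,0,0,0,0,-1],
    [0,-0.105,0,0,0,0,-1],
    [0,-0.12,0,0,0,0,-1],
  ],
)

```text
t: 4.88
position: [0.5541, 0.2, 0.0665]
tool_rot: [-3.142, 0.0, 1.567]
force: [-0.9, 0.0, -0.5]
opening: 0.0011
grip_force: 0.0
```

Emit:
jog_arm(
  series=[
    [0,-0.01,0,0,0,0,-1],
    [0,-0.02,0,0,0,0,-1],
    [0,-0.03,0,0,0,0,-1],
    [0,-0.04,0,0,0,0,-1],
    [0,-0.05,0,0,0,0,-1],
    [0,-0.06,0,0,0,0,-1],
    [0,-0.07,0,0,0,0,-1],
    [0,-0.08,0,0,0,0,-1],
  ],
)

```text
t: 5.55
position: [0.5541, 0.1763, 0.0665]
tool_rot: [3.141, 0.0, 1.567]
force: [-0.3, 0.0, -0.8]
opening: 0.0004
grip_force: 0.0
```

Run:
```python
from h import *
s=manip.observe();w=snap('wrist');a=snap('top');b=snap('side')
print(s['t'],s['position'],s['force'].round(1) if hasattr(s['force'],'round') else s['force'])
c1=cv2.resize(a['frame'][150:240,230:370],(560,360),interpolation=cv2.INTER_CUBIC)
c2=cv2.resize(b['frame'][190:290,280:380],(240,240),interpolation=cv2.INTER_CUBIC)
o=np.zeros((600,800,3),np.uint8);o[:360,:560]=c1;o[360:,:240]=c2;o[:240,560:]=c2;o[360:,:384]=cv2.resize(w['frame'],(384,240))
cv2.imwrite('pics/m1.png',o[:,:,::-1])
```

```text
5.55 [0.55413079 0.17628143 0.0664898 ] [-0.3  0.  -0.8]
```

View pics/m1.png

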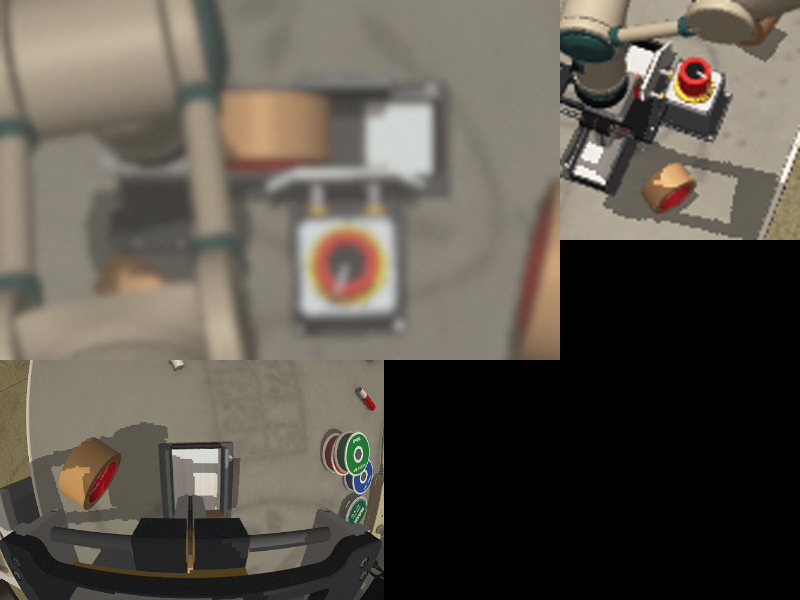

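The roll is moving ahead of the fingers, with its front edge at (328,125) in the crop. The channel is clear, so I'll continue gently.

Emit:
jog_arm(
  series=[
    [0.01,-0.01,0,0,0,0,-1],
    [0.01,-0.02,0,0,0,0,-1],
    [0.01,-0.03,0,0,0,0,-1],
    [0.01,-0.04,0,0,0,0,-1],
    [0.01,-0.05,0,0,0,0,-1],
    [0.01,-0.06,0,0,0,0,-1],
    [0.01,-0.07,0,0,0,0,-1],
    [0.01,-0.08,0,0,0,0,-1],
  ],
)

```text
t: 6.37
position: [0.5571, 0.1522, 0.0665]
tool_rot: [3.142, 0.0, 1.566]
force: [0.1, 0.4, -0.4]
opening: 0.0006
grip_force: 0.0
```

Emit:
jog_arm(
  series=[
    [0,-0.01,0,0,0,0,-1],
    [0,-0.02,0,0,0,0,-1],
    [0,-0.03,0,0,0,0,-1],
    [0,-0.04,0,0,0,0,-1],
    [0,-0.05,0,0,0,0,-1],
    [0,-0.06,0,0,0,0,-1],
    [0,-0.07,0,0,0,0,-1],
    [0,-0.08,0,0,0,0,-1],
  ],
)

```text
t: 7.03
position: [0.5571, 0.1283, 0.0665]
tool_rot: [3.142, 0.0, 1.567]
force: [-0.7, 0.7, -0.2]
opening: 0.0003
grip_force: 0.0
```

```bash
cat > look.py <<'E'
import sys
from h import *
s=manip.observe();w=snap('wrist');a=snap('top');b=snap('side')
print(s['t'],s['position'],s['force'])
c1=cv2.resize(a['frame'][150:240,230:370],(560,360),interpolation=cv2.INTER_CUBIC)
c2=cv2.resize(b['frame'][190:290,280:380],(240,240),interpolation=cv2.INTER_CUBIC)
o=np.zeros((600,800,3),np.uint8);o[:360,:560]=c1;o[:240,560:]=c2;o[360:,:384]=cv2.resize(w['frame'],(384,240))
cv2.imwrite('pics/'+sys.argv[1],o[:,:,::-1])
r=a['frame'][180,300:350].astype(int);print(r.tolist())
E
python3 look.py m2.png
```

```text
7.0333 [0.55710636 0.12825975 0.06649263] [-0.67701969  0.68653289 -0.18017283]
[[157, 145, 127], [161, 150, 130], [161, 150, 131], [157, 146, 127], [149, 138, 121], [139, 127, 110], [142, 124, 103], [164, 135, 105], [186, 149, 112], [196, 157, 117], [201, 162, 121], [202, 164, 122], [202, 163, 121], [198, 158, 118], [192, 153, 115], [186, 149, 112], [181, 144, 108], [178, 142, 107], [175, 141, 106], [173, 139, 105], [169, 135, 103], [165, 131, 100], [159, 127, 96], [154, 125, 96], [146, 118, 90], [140, 114, 88], [133, 110, 88], [136, 122, 107], [162, 158, 150], [194, 196, 193], [205, 210, 208], [209, 213, 211], [209, 213, 212], [207, 212, 212], [207, 212, 212], [208, 212, 212], [201, 205, 205], [174, 178, 178], [123, 125, 124], [87, 85, 82], [89, 86, 82], [100, 96, 91], [115, 110, 102], [127, 121, 111], [131, 125, 114], [129, 123, 112], [129, 124, 112], [131, 126, 115], [132, 127, 115], [135, 130, 118]]
```

View pics/m2.png

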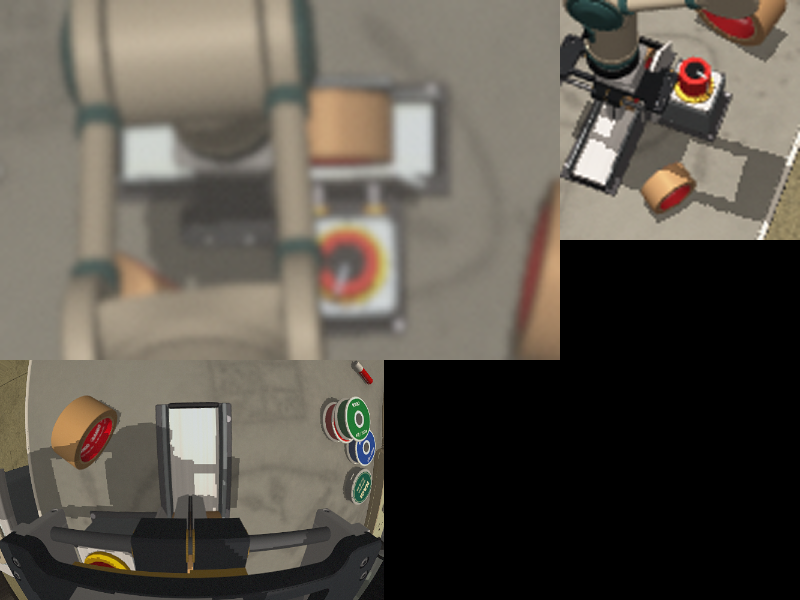

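Emit:
jog_arm(
  series=[
    [0,-0.006,0,0,0,0,-1],
    [0,-0.012,0,0,0,0,-1],
    [0,-0.018,0,0,0,0,-1],
    [0,-0.024,0,0,0,0,-1],
    [0,-0.03,0,0,0,0,-1],
    [0,-0.036,0,0,0,0,-1],
    [0,-0.04,0,0,0,0,-1],
    [0,-0.04,0,0,0,0,-1],
  ],
)

```text
t: 7.85
position: [0.5572, 0.1163, 0.0665]
tool_rot: [3.141, 0.0, 1.566]
force: [-0.2, 0.6, -0.4]
opening: 0.0003
grip_force: 0.0
```

```bash
cat > edge.py <<'E'
from h import *
s=manip.observe();a=snap('top')
f=a['frame'].astype(int)
for r in (178,181,184):
    x=f[r,310:350]; d=x[:,0]-x[:,2]; d=d.astype(float)
    i=[k for k in range(len(d)-1) if d[k]>=25 and d[k+1]<25]
    for k in i[-1:]:
        u=310+k+(d[k]-25)/(d[k]-d[k+1]); print(r,round(u,2),atz(a,u,r,.065).round(4))
print(s['t'],s['position'],s['force'])
E
python3 edge.py
```

```text
178 331.43 [5.797e-01 1.000e-04 6.500e-02]
181 331.5 [ 5.703e-01 -1.000e-04  6.500e-02]
184 331.65 [ 0.561  -0.0006  0.065 ]
7.85 [0.55715657 0.11626997 0.06653648] [-0.23520182  0.62031521 -0.39709539]
```

Emit:
jog_arm(
  series=[
    [0,-0.005,0,0,0,0,-1],
    [0,-0.01,0,0,0,0,-1],
    [0,-0.015,0,0,0,0,-1],
    [0,-0.02,0,0,0,0,-1],
    [0,-0.02,0,0,0,0,-1],
    [0,-0.02,0,0,0,0,-1],
  ],
)

```text
t: 8.4
position: [0.5575, 0.1114, 0.067]
tool_rot: [3.14, -0.002, 1.566]
force: [-0.4, 4.6, 2.7]
opening: 0.0009
grip_force: 2.3
```

```bash
python3 edge.py
```

```text
178 331.74 [ 0.5797 -0.0009  0.065 ]
181 331.67 [ 0.5703 -0.0006  0.065 ]
184 331.84 [ 0.561  -0.0011  0.065 ]
8.4 [0.55748423 0.11142674 0.06695615] [-0.40493692  4.62355187  2.7404696 ]
```

Contact resistance of 4.6 N shows the roll has dropped into the cradle, at y≈0.051. I'll back off, rise and look.

Emit:
jog_arm(
  series=[
    [0,0.03,0,0,0,0,-1],
    [0,0.1,0,0,0,0,-1],
    [0,0.2,0.1,0,0,0,0],
    [0,0.3,0.25,0,0,0,1],
    [0,0.3,0.4,0,0,0,1],
    [0,0.3,0.5,0,0,0,1],
    [0,0.3,0.62,0,0,0,1],
    [0,0.3,0.62,0,0,0,1],
  ],
)

```text
t: 9.12
position: [0.561, 0.2015, 0.2609]
tool_rot: [3.126, -0.001, 1.567]
force: [1.3, 0.2, 0.6]
opening: 0.0373
grip_force: 0.0
```

Emit:
jog_arm(
  series=[
    [-0.3,-0.1,0.0,0,0,0.3,1],
    [-0.3,-0.1,0.0,0,0,0.3,1],
    [-0.3,-0.1,0.0,0,0,0.3,1],
    [-0.3,-0.1,0.0,0,0,0.3,1],
    [-0.3,-0.1,0.0,0,0,0.3,1],
    [-0.3,-0.1,0.0,0,0,0.3,1],
    [-0.3,-0.1,0.0,0,0,0.3,1],
    [-0.3,-0.1,0.0,0,0,0.3,1],
  ],
)

```text
t: 9.78
position: [0.4666, 0.1698, 0.2515]
tool_rot: [-3.139, 0.0, 2.514]
force: [0.4, -0.3, 0.1]
opening: 0.0905
grip_force: 0.0
```

Emit:
jog_arm(
  series=[
    [-0.15,-0.1,0,0,0,0.19,1],
    [-0.15,-0.1,0,0,0,0.19,1],
    [-0.15,-0.1,0,0,0,0.19,1],
    [-0.15,-0.1,0,0,0,0.19,1],
    [-0.15,-0.1,0,0,0,0.19,1],
    [-0.15,-0.1,0,0,0,0.19,1],
    [-0.15,-0.1,0,0,0,0.19,1],
  ],
)

```text
t: 10.37
position: [0.4218, 0.1401, 0.2518]
tool_rot: [-3.14, -0.001, 3.103]
force: [-0.3, 0.1, 0.7]
opening: 0.0938
grip_force: 0.0
```

```bash
python3 edge.py; python3 look.py m3.png
python3 - <<'E'
from h import *
s=manip.observe();w=snap('wrist','w3.png');print(s['joint_positions'],s['tool_rot'])
for p in [(.457,.05,.127),(.56,.05,.11)]: print(p,wproj(w,s,p))
E
```

```text
178 331.4 [5.797e-01 2.000e-04 6.500e-02]
181 331.38 [5.703e-01 2.000e-04 6.500e-02]
184 331.55 [ 5.61e-01 -2.00e-04  6.50e-02]
10.3667 [0.42176297 0.14010867 0.25182676] [-0.34818812  0.09107699  0.67813887]
10.4167 [0.4218493  0.14023456 0.25193336] [ 0.12660536 -0.08524262 -0.31511492]
[[138, 121, 104], [137, 112, 89], [146, 118, 91], [153, 123, 94], [161, 130, 99], [168, 135, 103], [172, 138, 105], [175, 139, 105], [175, 140, 106], [177, 142, 108], [181, 145, 109], [185, 148, 111], [190, 152, 114], [195, 156, 117], [199, 160, 120], [202, 163, 122], [202, 164, 123], [199, 160, 120], [195, 156, 117], [189, 151, 114], [183, 146, 110], [180, 143, 109], [176, 142, 107], [173, 139, 105], [170, 137, 104], [166, 133, 101], [162, 130, 99], [156, 125, 96], [151, 121, 93], [143, 116, 90], [136, 112, 89], [135, 118, 101], [159, 153, 147], [191, 193, 191], [206, 210, 210], [206, 210, 210], [200, 204, 205], [175, 178, 178], [123, 123, 122], [88, 85, 83], [89, 86, 83], [100, 97, 92], [115, 110, 102], [127, 121, 111], [130, 124, 114], [129, 123, 113], [128, 122, 111], [130, 125, 114], [134, 128, 116], [134, 128, 117]]
[ 1.64843579e-01  6.01166861e-02  1.70311083e+00 -2.99355575e-04
  1.37890946e+00 -1.36909075e+00] [-3.14119573e+00 -4.74421195e-04  3.10478773e+00]
(0.457, 0.05, 0.127) [229.4 232.5]
(0.56, 0.05, 0.11) [245.5 307.2]
```

View pics/m3.png

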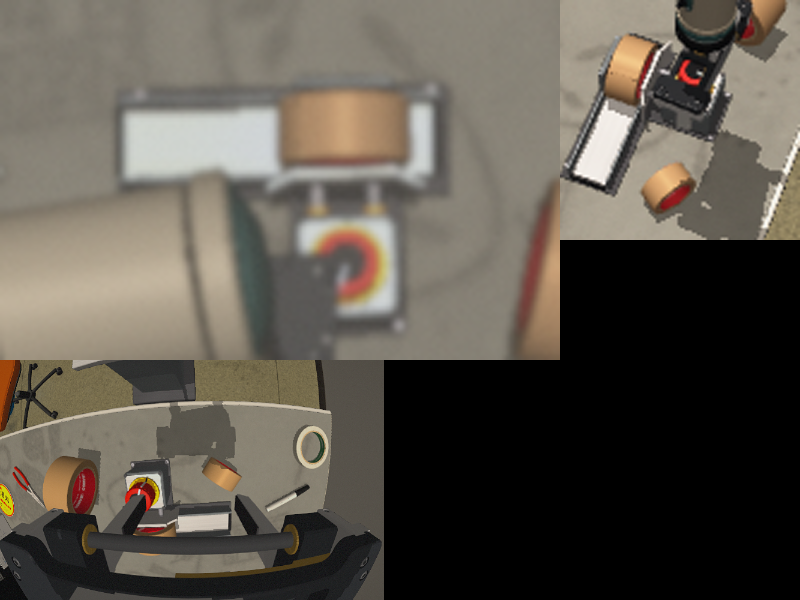

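The roll sits in the cradle, spanning columns 281–409 of the top crop with its centre in line with the knob at (348,264). Now I'll go above the knob and look closely.

Emit:
jog_arm(
  series=[
    [0.12,-0.307,0,0,0,0.012,1],
    [0.12,-0.307,0,0,0,0.012,1],
    [0.12,-0.307,0,0,0,0.012,1],
    [0.12,-0.307,-0.1,0,0,0.012,1],
    [0.12,-0.307,-0.15,0,0,0.012,1],
    [0.12,-0.307,-0.15,0,0,0.012,1],
  ],
)

```text
t: 11.12
position: [0.4559, 0.048, 0.2045]
tool_rot: [3.141, -0.007, -3.141]
force: [-1.2, -0.8, -0.5]
opening: 0.0938
grip_force: 0.0
```

Run:
```python
from h import *
s=manip.observe();w=snap('wrist','w4.png');print(s['position'],s['tool_rot'])
c=wproj(w,s,(.458,.048,.127));print(c)
f=w['frame'].astype(int);m=(f[...,0]>110)&(f[...,1]<60)&(f[...,2]<60);v,u=np.nonzero(m)
k=(abs(u-c[0])<70)&(abs(v-c[1])<70);u,v=u[k],v[k];print(len(u),u.min(),u.max(),v.min(),v.max())
o=w['frame'][max(0,int(c[1])-110):int(c[1])+110,int(c[0])-130:int(c[0])+130]
print(max(0,int(c[1])-110),int(c[0])-130)
cv2.imwrite('pics/w4c.png',cv2.resize(o,None,fx=2,fy=2)[:,:,::-1])
```

```text
[0.45589153 0.04799393 0.20446619] [ 3.14131499 -0.00685956 -3.14127703]
[316.8 213.7]
1786 289 347 179 282
103 186
```

View pics/w4c.png

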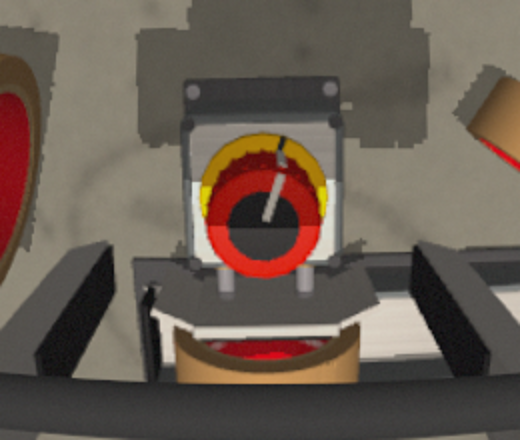

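Knob top disc centre at (318,213) against a predicted (317,214), so the position is confirmed to about 1 mm. The white line and the black mark line up. I'll descend and grip.

Emit:
jog_arm(
  series=[
    [0.007,0.003,-0.1,0,0,0,1],
    [0.007,0.003,-0.2,0,0,0,1],
    [0.007,0.003,-0.26,0,0,0,1],
    [0.007,0.003,-0.3,0,0,0,1],
    [0.007,0.003,-0.32,0,0,0,1],
    [0.007,0.003,-0.32,0,0,0,1],
  ],
)

```text
t: 11.67
position: [0.4603, 0.0496, 0.1114]
tool_rot: [3.142, -0.001, -3.139]
force: [0.9, 0.2, -0.4]
opening: 0.0941
grip_force: 0.0
```

Emit:
jog_arm(
  series=[
    [0,0,0,0,0,0,-1],
    [0,0,0,0,0,0,-1],
    [0,0,0,0,0,0,-1],
    [0,0,0,0,0,0,-1],
    [0,0,0,0,0,0,-1],
    [0,0,0,0,0,0,-1],
    [0,0,0,0,0,0,-1],
    [0,0,0,0,0,0,-1],
  ],
  grip_force=25,
)

```text
t: 12.33
position: [0.4603, 0.0486, 0.1117]
tool_rot: [-3.14, 0.0, -3.139]
force: [-0.6, -3.4, 1.5]
opening: 0.0472
grip_force: 25.0
```

Emit:
jog_arm(
  series=[
    [0,0,0,0,0,0,-1],
    [0,0,0,0,0,0,-1],
  ],
)

```text
t: 12.5
position: [0.4603, 0.0486, 0.1117]
tool_rot: [-3.14, 0.0, -3.139]
force: [-0.2, -3.6, 2.4]
opening: 0.0474
grip_force: 25.0
```

```bash
python3 -c "
from h import *
s=manip.observe();print(s)"; python3 edge.py
```

```text
{'t': 12.5, 'joint_positions': array([-4.42246323e-02,  2.04042853e-01,  1.90710008e+00, -1.67601263e-03,
        1.03024475e+00, -1.61664184e+00]), 'joint_velocities': array([-2.62582077e-04, -7.53268967e-05,  8.43463266e-04, -4.20634062e-04,
        7.92567307e-04, -2.21378277e-04]), 'joint_torque': array([ 1.80775858e+00, -3.08810198e+01, -1.90560508e+01,  1.23761281e+00,
       -1.03531550e-01, -1.04375464e-03]), 'position': array([0.46030408, 0.04856083, 0.11167983]), 'tool_rot': array([-3.14014757e+00,  1.38264708e-04, -3.13910932e+00]), 'force': array([-0.22505861, -3.60335333,  2.35224629]), 'ft_torque': array([-0.65749622, -0.06749853, -0.02232209]), 'grip_force': 24.99913841485977, 'opening': 0.04742498872086795}
178 331.43 [5.797e-01 1.000e-04 6.500e-02]
181 331.41 [5.703e-01 2.000e-04 6.500e-02]
184 331.55 [ 5.61e-01 -2.00e-04  6.50e-02]
12.5 [0.46030408 0.04856083 0.11167983] [-0.22505861 -3.60335333  2.35224629]
```

Emit:
jog_arm(
  series=[
    [0,0,0,0,0,-0.03,-1],
    [0,0,0,0,0,-0.06,-1],
    [0,0,0,0,0,-0.09,-1],
    [0,0,0,0,0,-0.12,-1],
    [0,0,0,0,0,-0.15,-1],
    [0,0,0,0,0,-0.18,-1],
    [0,0,0,0,0,-0.21,-1],
    [0,0,0,0,0,-0.24,-1],
  ],
)

```text
t: 13.22
position: [0.4603, 0.0486, 0.1117]
tool_rot: [-3.141, 0.001, 2.386]
force: [-1.2, -5.0, 3.1]
opening: 0.0476
grip_force: 25.0
```

```bash
cat > st.py <<'E'
from h import *
s=manip.observe();print(s['t'],s['ft_torque'].round(3),s['tool_rot'].round(3),s['joint_positions'].round(3),s['opening'])
E
python3 st.py
```

```text
13.2167 [-0.816 -0.002  0.096] [-3.141e+00  1.000e-03  2.386e+00] [-0.044  0.204  1.907 -0.002  1.03  -0.858] 0.04760824403678476
```

Emit:
jog_arm(
  series=[
    [0,0,0,0,0,-0.03,-1],
    [0,0,0,0,0,-0.06,-1],
    [0,0,0,0,0,-0.09,-1],
    [0,0,0,0,0,-0.12,-1],
  ],
)

```text
t: 13.55
position: [0.4604, 0.0487, 0.1117]
tool_rot: [-3.141, 0.001, 2.009]
force: [-1.0, -3.1, 2.9]
opening: 0.0475
grip_force: 25.0
```

```bash
python3 st.py
```

```text
13.55 [-0.752 -0.021  0.045] [-3.141e+00  1.000e-03  2.009e+00] [-0.044  0.204  1.907 -0.002  1.03  -0.481] 0.047466471798352165
```

Emit:
jog_arm(
  series=[
    [0,0,0,0,0,-0.03,-1],
    [0,0,0,0,0,-0.06,-1],
    [0,0,0,0,0,-0.09,-1],
    [0,0,0,0,0,-0.12,-1],
  ],
)

```text
t: 13.88
position: [0.4604, 0.0487, 0.1117]
tool_rot: [3.141, 0.002, 1.632]
force: [-0.2, -4.5, 3.1]
opening: 0.0476
grip_force: 25.0
```

```bash
python3 st.py
```

```text
13.8833 [-0.796  0.002  0.121] [3.141e+00 2.000e-03 1.632e+00] [-0.044  0.204  1.907 -0.002  1.03  -0.104] 0.04760974338358888
```

Emit:
jog_arm(
  series=[
    [0,0,0,0,0,-0.03,-1],
    [0,0,0,0,0,-0.06,-1],
    [0,0,0,0,0,-0.09,-1],
    [0,0,0,0,0,-0.12,-1],
  ],
)

```text
t: 14.22
position: [0.4605, 0.0486, 0.1117]
tool_rot: [3.14, 0.001, 1.255]
force: [-0.9, -3.2, 2.0]
opening: 0.0475
grip_force: 25.0
```

```bash
python3 st.py; python3 edge.py
```

```text
14.2167 [-0.855 -0.019  0.234] [3.140e+00 1.000e-03 1.255e+00] [-0.044  0.204  1.907 -0.002  1.03   0.273] 0.04746840781471334
178 331.4 [5.797e-01 2.000e-04 6.500e-02]
181 331.3 [5.703e-01 5.000e-04 6.500e-02]
184 312.65 [0.561  0.0579 0.065 ]
14.2167 [0.46046481 0.04858981 0.11171559] [-0.91704043 -3.24599488  1.98362261]
```

Torque of 0.23 N·m means the clutch is slipping. I'll add about 1 rad.

Emit:
jog_arm(
  series=[
    [0,0,0,0,0,-0.03,-1],
    [0,0,0,0,0,-0.06,-1],
    [0,0,0,0,0,-0.09,-1],
    [0,0,0,0,0,-0.12,-1],
  ],
)

```text
t: 14.6
position: [0.4605, 0.0486, 0.1117]
tool_rot: [3.14, 0.001, 0.88]
force: [-0.4, -5.5, 2.9]
opening: 0.0476
grip_force: 25.0
```

```bash
python3 st.py
```

```text
14.6 [-0.885 -0.007  0.21 ] [3.14e+00 1.00e-03 8.80e-01] [-0.044  0.204  1.907 -0.002  1.03   0.648] 0.047630093832793076
```

Emit:
jog_arm(
  series=[
    [0,0,0,0,0,-0.03,-1],
    [0,0,0,0,0,-0.06,-1],
    [0,0,0,0,0,-0.09,-1],
    [0,0,0,0,0,-0.12,-1],
    [0,0,0,0,0,-0.15,-1],
    [0,0,0,0,0,-0.18,-1],
    [0,0,0,0,0,-0.2,-1],
    [0,0,0,0,0,-0.2,-1],
  ],
)

```text
t: 15.27
position: [0.4605, 0.0485, 0.1117]
tool_rot: [3.14, 0.0, 0.255]
force: [-1.4, -5.3, 2.7]
opening: 0.0476
grip_force: 25.0
```

```bash
python3 st.py
```

```text
15.2667 [-1.125  0.047 -0.02 ] [3.14  0.    0.255] [-0.044  0.204  1.907 -0.002  1.03   1.273] 0.04756877181573498
```

Emit:
jog_arm(
  series=[
    [0,0,0,0,0,0,1],
    [0,0,0,0,0,0,1],
    [0,0,0,0,0,0,1],
    [0,0,0,0,0,0,1],
    [0,0,0,0,0,0,1],
    [0,0,0,0,0,0,1],
    [0,0,0,0,0,0,1],
    [0,0,0.02,0,0,0,1],
  ],
)

```text
t: 15.93
position: [0.4593, 0.0495, 0.1168]
tool_rot: [-3.141, 0.002, 0.253]
force: [-0.3, -0.7, 0.0]
opening: 0.0933
grip_force: 0.0
```

Emit:
jog_arm(
  series=[
    [0,0,0.1,0,0,0,1],
    [0,0,0.2,0,0,0,1],
    [0,0,0.3,0,0,0,1],
    [0,0,0.4,0,0,0,1],
    [-0.1,0,0.5,0,0,0,1],
    [-0.2,0,0.5,0,0,0,1],
    [-0.2,0,0.5,0,0,0,1],
    [-0.2,0,0.5,0,0,0,1],
  ],
)

```text
t: 16.6
position: [0.3994, 0.0495, 0.2685]
tool_rot: [3.141, -0.002, 0.253]
force: [-0.0, -0.2, -0.0]
opening: 0.0941
grip_force: 0.0
```

```bash
python3 edge.py
python3 - <<'E'
from h import *
s=manip.observe();w=snap('wrist');b=snap('side')
c=wproj(w,s,(.458,.049,.11));x,y=int(c[0]),int(c[1]);print(c,s['position'])
o=w['frame'][max(0,y-100):y+100,max(0,x-100):x+100]
o=cv2.resize(o,(400,400));o2=cv2.resize(b['frame'][190:290,280:380],(400,400))
cv2.imwrite('pics/f.png',np.hstack([o,o2])[:,:,::-1])
E
```

```text
178 331.45 [0.5797 0.     0.065 ]
181 331.35 [5.703e-01 3.000e-04 6.500e-02]
184 331.57 [ 5.61e-01 -3.00e-04  6.50e-02]
16.6 [0.39938961 0.04947605 0.26854873] [-0.02840993 -0.22865663 -0.01995772]
[331.5 134.8] [0.40022637 0.04941822 0.26799528]
```

View pics/f.png

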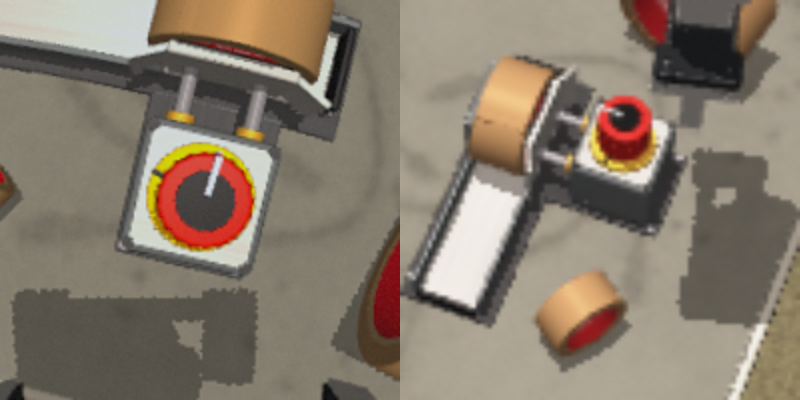

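The cheek is pressed on the roll, which stands in the cradle. The white line, near (218,160), is about 80° clockwise ahead of the black mark near (158,175), or about 2.6 clicks. Handing in.

```bash
python3 -c "
from bench import manip
print(manip.sign_off())"
```

```text
the job is handed in; nothing more can be done
None
```

The tape roll stands in the cradle, clamped between the cheeks with about 2.6 clicks of clutch slip (estimated from the last picture); the gripper has let go and the job is handed in, though no verdict was returned.

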